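Fill the narrow carousel tube with slugs through the funnel

ROBOT

A 7-joint arm with a two-finger parallel gripper is mounted at the origin on the work surface. World frame = base frame: x ahead of the robot, y to its left, z up, the work surface at z = 0. Lengths are in m, angles in rad, forces in N, time in s.
With the tool pointing down it reaches from about 0.4 to 0.85 m from the base axis. Payload 10.4 kg.
Tool frame: the origin (TCP) lies at the very end of the fingers, on their centre line; the grasp point (between the pads) lies 19 mm behind it; z points along the fingers, y is the line along which they close (so a half turn about z gives the same grasp; the last joint's range is limited). The gripper opens to 87 mm and grips with 3 to 60 N. Pads are 19 mm wide; open, the fingers measure 117 mm over their backs; the gripper's body (75 mm by 190 mm) begins 51 mm behind the grasp point.
Start: joints at [1.14, 0.332, -0.065, 1.46, 0.022, 1.35, -0.088], TCP at [0.248, -0.574, 0.223] pointing down, gripper open.
Joint ranges: [-2.6, 2.6], [-0.5, 2.12], [-1.47, 1.34], [0.16, 2.42], [-1.27, 4.41], [0.06, 2.06], [-2.6, 2.6]. Speed limits (rad/s): [2.22, 2.22, 2.79, 2.79, 3.14, 3.14, 3.14].

INTERFACE

Orientations are given as a unit quaternion [x, y, z, w].
In Python, from bench import status, camera, order gives the robot as it stands.
- The arm moves only by the tool jog_arm, never from a script. Its argument "plan" is a list of rows, each a list of 7 numbers: the turn, a rotation vector about the tool's x, y, z in rad, then the shift along the tool's x, y, z in mm, then the opening, from -1 (shut) to 1 (fully open). A call has 1 to 12 rows; each row is the pose to reach, as a shift and turn from the pose commanded when the call began, along the tool's axes at that moment; what a row does not reach only later rows make up. A row lasts 1/10 s, in which the tool goes at most 50 mm and 8.59 degrees, less where a joint would pass 70% of its speed; a pose out of reach is approached as far as the arm can. A call with a gripper value outside its range is refused whole. The fingers move at their own pace and stop on an object; "squeeze" is the grip in N (left out, the last holds). Time passes only in rows, so rows that repeat a pose let the fingers close. It gives the time, the measured TCP pose, the force, the opening and the grip force at its end, in the units of the state.
- status.read_state(): the state, without advancing time (a new reading comes with each control period).
- camera(name): name is "scene" or "top"; returns a dict with "image" (480x640x3 uint8, red, green, blue), "z_map" (480x640 float32, m along the optical axis (not along the pixel's ray), 0 where there is no reading), "fx", "fy", "cx", "cy" (pixels), "k1" (the pictures are not rectified: a ray, as slopes to the right and down, at radius r is drawn at 1 + k1 r^2 times it, then the intrinsics apply), "world_from_camera" (4x4, takes a point from camera to world coordinates). Camera axes: x right, y down, z forward; pixel columns grow to the right and rows downward; lengths in m; the calibration is good to about 2 mm. A picture is of the moment at which its call begins.
- order.close_job(): hands the job in; it is judged then, once.
The state is a dict: "time": time; "joint_positions": joint angles; "joint_vel": joint speeds; "joint_torque": joint torques, N m; "ee_pos": TCP position; "eef_rot": TCP orientation; "ft_force": force on the tool from outside, world axes, zero at the start; "torque": the same for the moment, N m; "width": finger opening in m; "grip_force": force on a finger pad.
Only numpy, scipy, OpenCV 4.12 (cv2) and the standard library are available. Lean on these libraries where they do the work, as an engineer would, in place of code of your own. Each camera call takes 0.05 s, during which the arm holds its last target. There are 200 camera calls.

TASK

Turn the carousel by its post until the narrow white tube stands centred under the funnel, then take the scoop that holds the six short slugs (not the one with the long pins) and pour all of them through the funnel into the tube. Put the emptied scoop back upright on the rubber mat, leave the tube under the funnel, and do not disturb the other scoop, the bottle, the mug or the tape roll.

Things in the scene. Friction and masses are not known exactly. Their poses are not given: they have to be found in the camera images.
- station: Filling station fixed to the bench: round grey foot 236 mm across, 16 mm high; an upright rod (14 mm thick, 141 mm tall with clamp) at (-85,-125) mm in its frame carries the funnel. Origin: on the bench under the carousel's axis; its x axis points from the funnel towards the carousel's axis, z up. The funnel's axis is at x = -85 mm, y = 0.
- funnel_rim (a point): Centre of the funnel's open top, 169 mm above the bench. The rim is 116 mm across outside (110 inside); the cone narrows over 48 mm to a straight spout.
- funnel_outlet (a point): Centre of the lower end of the funnel's spout, 103 mm above the bench; spout 34 mm outside, 28 mm inside, 18 mm long.
- carousel (a joint): Turning angle of the carousel (rad), a dark steel disc 230 mm across on the foot (top face 30 mm above the bench). 0 = the narrow tube is exactly under the funnel; it grows as the disc turns clockwise seen from above. It turns with light friction, has no click stop, stays where it is left and runs from -0.5 to 2.1.
- tube_mouth (a point): Centre of the mouth of the narrow white sample tube fixed on the carousel, 85 mm from its axis: 40 mm outside, 34 mm inside, mouth 97 mm above the bench, inner floor 34 mm above the bench. The other two containers on the carousel are a low square box and a low wide pot, both up to 66 mm above the bench.
- turn_post (a point): Centre of the top of the upright steel post by which the carousel is turned: 14 mm thick, top 104 mm above the bench, standing 74 mm up from the disc, 104 mm from the carousel's axis; seen from above it stands a quarter turn clockwise from the tube.
- mat: Dark grey rubber mat fixed on the bench, 200 (x) by 290 (y) by 3 mm. Origin: centre of its underside.
- scoop_slugs: Steel sample scoop holding six short slugs, about 110 g empty: open-topped rectangular pan, 58 mm wide (52 inside), walls 30 mm high, from x = +35 mm (back wall) to x = -45 mm (pouring nose). Origin: underside of the pan; nose towards its -x, handle towards +x, z up. The 3 mm floor ramps up at the nose from x = -20 mm at about 17 degrees.
- scoop_nose (a point): Middle of the pouring lip of that scoop: at (-45, 0, 11) mm in its frame.
- scoop_grip (a point): Middle of that scoop's straight grey handle, at (80, 0, 33) mm in its frame. The handle is 12 mm wide, 18 mm high and 90 mm long along the scoop's x axis (x = 35 to 125 mm).
- scoop_pins: Identical scoop (same sizes and frame) lying beside it on the mat, holding three long thin brass pins 40 mm long, 8 mm thick. Not to be used. Which of the two lies left or right varies.
- slug0_center (a point): Centre of one brass slug: short round bar piece, 12 mm across and 12 mm long.
- slug1_center (a point): Centre of one brass slug: short round bar piece, 12 mm across and 12 mm long.
- slug2_center (a point): Centre of one brass slug: short round bar piece, 12 mm across and 12 mm long.
- slug3_center (a point): Centre of one brass slug: short round bar piece, 12 mm across and 12 mm long.
- slug4_center (a point): Centre of one brass slug: short round bar piece, 12 mm across and 12 mm long.
- slug5_center (a point): Centre of one brass slug: short round bar piece, 12 mm across and 12 mm long.
- bottle: Bystander: tall white plastic bottle, 56 mm across, 190 mm tall, standing on the bench. Origin: centre of its underside.
- mug: Bystander: white mug, 72 mm across, 85 mm tall, handle at its +y side. Origin: centre of its underside.
- tape_roll: Bystander: roll of paper tape lying flat, 80 mm across, 22 mm high. Origin: centre of its underside.
There are look-alikes about, which are no part of the job. Leave any brown or orange look-alike of the scoop_slugs alone.

How it is judged:
On the way, in this order (a step that is already met when the one before it is completed fails the run):
1. the tube stands under the funnel, no slug poured yet (horizontal distance between tube_mouth and funnel_outlet below 0.007 m and distance between each of slug0_center, slug1_center, slug2_center, slug3_center, slug4_center, slug5_center and scoop_slugs below 0.05 m), for 0.2 s.
2. all six slugs lie in the tube under the funnel (horizontal distance between each of slug0_center, slug1_center, slug2_center, slug3_center, slug4_center, slug5_center and tube_mouth below 0.018 m and height (world z) of slug0_center between 0.033 and 0.095 m and height (world z) of slug1_center between 0.033 and 0.095 m and height (world z) of slug2_center between 0.033 and 0.095 m and height (world z) of slug3_center between 0.033 and 0.095 m and height (world z) of slug4_center between 0.033 and 0.095 m and height (world z) of slug5_center between 0.033 and 0.095 m and horizontal distance between tube_mouth and funnel_outlet below 0.007 m), for 0.2 s.
At the end, for the whole second after the job is handed in: All six slugs lie inside the narrow tube (centres within 18 mm of its axis, below its mouth), the tube is still under the funnel (axes within 7 mm) and at rest, and the emptied scoop rests upright (within 0.1 rad) on the mat, with the underside of its pan centred within the mat's outline (all of step 2 and velocity of joint carousel between -0.05 and 0.05 rad/s and angle between scoop_slugs's own z axis and vertical below 0.1 rad and height (world z) of scoop_slugs between -0.003 and 0.012 m and linear speed of scoop_slugs below 0.02 m/s and x of scoop_slugs in the frame of mat between -0.1 and 0.1 m and y of scoop_slugs in the frame of mat between -0.145 and 0.145 m); the robot touches nothing.
It fails at once if the other scoop is moved by more than 25 mm or tipped (distance of scoop_pins from where it was at the start of the episode above 0.025 m or angle between scoop_pins's own z axis and vertical above 0.3 rad).
It fails at once if the bottle is moved by more than 25 mm or tipped over (distance of bottle from where it was at the start of the episode above 0.025 m or angle between bottle's own z axis and vertical above 0.4 rad).
It fails at once if the mug is moved by more than 25 mm or tipped over (distance of mug from where it was at the start of the episode above 0.025 m or angle between mug's own z axis and vertical above 0.4 rad).
It fails at once if the tape roll is moved by more than 25 mm or tipped over (distance of tape_roll from where it was at the start of the episode above 0.025 m or angle between tape_roll's own z axis and vertical above 0.4 rad).
It fails at once if a slug is in the tube while the tube is away from the funnel (horizontal distance between tube_mouth and funnel_outlet above 0.02 m and ((horizontal distance between slug0_center and tube_mouth below 0.018 m and height (world z) of slug0_center between 0.033 and 0.095 m) or (horizontal distance between slug1_center and tube_mouth below 0.018 m and height (world z) of slug1_center between 0.033 and 0.095 m) or (horizontal distance between slug2_center and tube_mouth below 0.018 m and height (world z) of slug2_center between 0.033 and 0.095 m) or (horizontal distance between slug3_center and tube_mouth below 0.018 m and height (world z) of slug3_center between 0.033 and 0.095 m) or (horizontal distance between slug4_center and tube_mouth below 0.018 m and height (world z) of slug4_center between 0.033 and 0.095 m) or (horizontal distance between slug5_center and tube_mouth below 0.018 m and height (world z) of slug5_center between 0.033 and 0.095 m))).
It also fails if it takes over 64 s, if anything falls off the work surface, if the arm or the gripper's body presses on something with over 40 N, if the wrist force passes 120 N, or if a joint passes its speed limit or range.

## Working session

There is one attempt and no reset: what is moved stays moved. The work goes in short steps, Python scripts to look and compute and a tool call to move; the robot and the scene stay as the last step left them, time stands still between calls to the robot, and variables do not carry over. Pictures are saved under pics/ and viewed, at most 10 in all, crops included, and the job is handed in when it is done.

Besides the shell and the picture viewer there is one more tool, called after "Call:" by a JSON object that holds its "name" and its "arguments", one argument or row to a line. jog_arm: Moves the arm, as the interface text tells. Its arguments: {"type":"object","properties":{"plan":{"type":"array"},"squeeze":{"type":"number"}},"required":["plan"]}

```bash
ls; mkdir -p pics
cat > h.py <<'E'
import numpy as np, cv2
from scipy.spatial.transform import Rotation as R
from bench import status, camera, order
def cloud(c):
    h,w=c['z_map'].shape
    u,v=np.meshgrid(np.arange(w),np.arange(h))
    K=np.array([[c['fx'],0,c['cx']],[0,c['fy'],c['cy']],[0,0,1.]])
    p=cv2.undistortPoints(np.stack([u,v],-1).reshape(-1,1,2).astype(np.float64),K,np.array([c['k1'],0,0,0.])).reshape(h,w,2)
    z=c['z_map'].astype(float)
    P=np.concatenate([p*z[...,None],z[...,None]],-1)
    T=np.array(c['world_from_camera'])
    W=P@T[:3,:3].T+T[:3,3]; W[z==0]=np.nan
    return W
def save(im,n): cv2.imwrite('pics/'+n,np.ascontiguousarray(im[...,::-1]))
E
python3 - <<'E'
from h import *
print(status.read_state())
for n in('top','scene'):
    c=camera(n); save(c['image'],n+'0.png'); np.save(n+'0.npy',cloud(c)); np.save(n+'0i.npy',c['image']); print(n,np.round(c['world_from_camera'],3).tolist(),c['fx'],c['k1'])
E
```

```text
pics
{'time': 0.0, 'joint_positions': array([ 1.14038327,  0.33290465, -0.06469279,  1.46096737,  0.02158481,
        1.34988788, -0.08848479]), 'joint_vel': array([ 1.10977290e-03,  1.88894628e-03, -6.42162756e-04, -1.21489770e-03,
       -9.95268933e-05, -4.09407353e-04, -4.11000307e-04]), 'joint_torque': array([ 5.26496240e-05, -6.23240876e+01,  2.52098119e-02, -3.89899743e+01,
       -6.11193851e-02,  3.97555938e-02,  1.54220197e-04]), 'ee_pos': array([ 0.24771381, -0.57338114,  0.22172101]), 'eef_rot': array([ 9.79280036e-01,  2.02509430e-01, -1.76257429e-04, -7.14814536e-04]), 'ft_force': array([-0.15273413, -0.62849202,  0.14311342]), 'torque': array([ 0.09893254, -0.00121142,  0.02729114]), 'grip_force': 0.0, 'width': 0.08750190741065943}
top [[0.008, -0.998, 0.067, 0.446], [-0.999, -0.005, 0.034, 0.051], [-0.033, -0.068, -0.997, 1.087], [0.0, 0.0, 0.0, 1.0]] 436.6135671275138 -0.0029663595835811413
scene [[0.655, 0.63, -0.417, 1.211], [0.755, -0.557, 0.345, -0.5], [-0.014, -0.541, -0.841, 1.506], [0.0, 0.0, 0.0, 1.0]] 555.792182084811 -0.1364858176200121
```

View pics/top0.png

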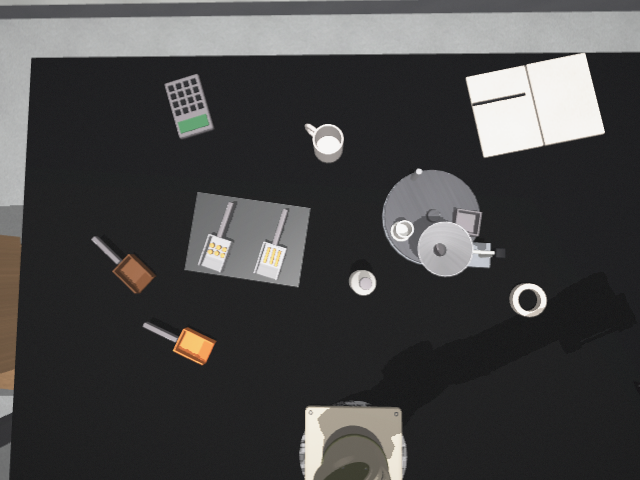

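View pics/scene0.png

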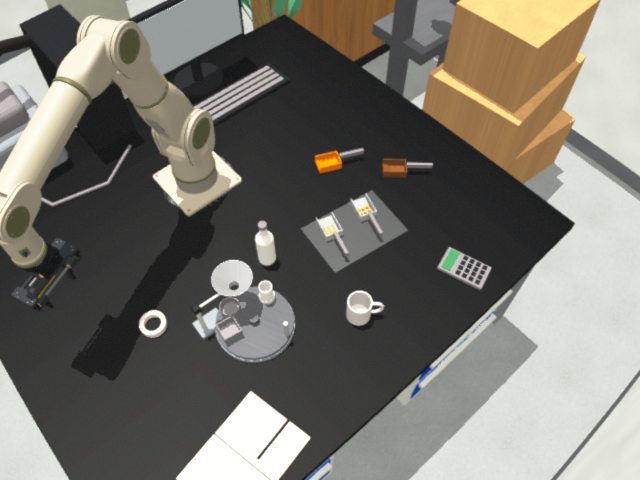

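The top view shows the mat at (248,240) with scoops at (216,250) and (271,258), the carousel at (432,217), the funnel at (445,249), the tube at (402,230) and the post at (419,172). I'll enlarge the scoops and the carousel.

Run:
```python
from h import *
im=np.load('top0i.npy'); W=np.load('top0.npy')
a=cv2.resize(im[190:290,180:315],None,fx=4,fy=4,interpolation=cv2.INTER_CUBIC)
b=cv2.resize(im[160:280,370:520],None,fx=4,fy=4,interpolation=cv2.INTER_CUBIC)
o=np.zeros((480,1140,3),np.uint8);o[:400,:540]=a;o[:,540:]=b
o=cv2.resize(o,(800,337));save(o,'z.png')
# heights
def comp(mask,mn=4):
    n,l,s,c=cv2.connectedComponentsWithStats(mask.astype(np.uint8))
    for i in range(1,n):
        if s[i,4]>=mn:
            p=W[l==i]; print(s[i].tolist(),c[i].round(1),np.median(p,0).round(4),'mid',((p.min(0)+p.max(0))/2).round(4), np.ptp(p,axis=0).round(3))
Z=W[...,2]
roi=np.zeros(Z.shape,bool);roi[160:290,345:520]=1
print('tall>0.158');comp((Z>.158)&roi)
print('tube/post/..');comp((Z>.09)&(Z<.112)&roi)
print('disc');comp((Z>.024)&(Z<.036)&roi,100)
roi[:]=0;roi[190:290,180:315]=1
print('scoops');comp((Z>.012)&roi); print('handles');comp((Z>.033)&roi)
print('mat z',np.nanmedian(W[255:260,240:250,2]))
roi[:]=0;roi[120:320,300:555]=1;
print('obj');comp((Z>.012)&roi,100)
```

```text
tall>0.158
[417, 221, 56, 55, 846] [447.2 247.9] [ 0.4935 -0.1956  0.1644] mid [ 0.4918 -0.183   0.1652] [0.113 0.115 0.014]
[359, 277, 13, 13, 132] [364.9 283.1] [ 0.418  -0.0157  0.1889] mid [ 0.418  -0.0158  0.186 ] [0.024 0.025 0.015]
tube/post/..
[414, 168, 8, 8, 40] [417.8 171.5] [ 0.668  -0.1415  0.1021] mid [ 0.669  -0.1419  0.0984] [0.014 0.014 0.016]
[395, 220, 18, 18, 77] [403.7 228.7] [ 0.538  -0.1105  0.0963] mid [ 0.539 -0.11   0.096] [0.039 0.038 0.011]
[440, 244, 5, 12, 14] [442.8 248.9] [ 0.4934 -0.1952  0.1079] mid [ 0.4912 -0.1927  0.1087] [0.024 0.009 0.006]
[489, 254, 3, 3, 5] [490.2 254.8] [ 0.4801 -0.3026  0.0971] mid [ 0.4801 -0.3021  0.0972] [0.005 0.003 0.007]
disc
[384, 170, 95, 93, 4192] [425.  204.6] [ 0.61   -0.1647  0.0291] mid [ 0.5769 -0.1863  0.03  ] [0.225 0.227 0.012]
[457, 212, 19, 22, 291] [466.1 221.4] [ 0.5635 -0.2697  0.0321] mid [ 0.5598 -0.2687  0.0315] [0.051 0.043 0.009]
scoops
[198, 202, 36, 71, 588] [218.5 239.3] [0.5104 0.3214 0.0315] mid [0.5217 0.3369 0.031 ] [0.17  0.083 0.038]
[253, 209, 35, 71, 446] [273.8 244.9] [0.5056 0.1847 0.0
[... 1316 characters left out ...]
 0.003]
[222, 258, 3, 4, 4] [223.  259.5] [0.4671 0.3168 0.0338] mid [0.4671 0.3168 0.0335] [0.007 0.005 0.001]
[280, 260, 2, 5, 5] [280.4 262. ] [0.462  0.1775 0.0333] mid [0.462  0.1764 0.0346] [0.01  0.003 0.003]
mat z 0.0025091015914685544
obj
[305, 124, 38, 38, 692] [325.2 139.9] [0.7674 0.0701 0.0615] mid [0.7542 0.0744 0.0505] [0.08  0.091 0.077]
[382, 168, 123, 108, 8499] [435.8 222.8] [ 0.5563 -0.1857  0.0312] mid [ 0.5634 -0.1999  0.0922] [0.256 0.26  0.16 ]
[349, 270, 27, 25, 529] [361.8 281.8] [ 0.42   -0.0116  0.1287] mid [ 0.4179 -0.0157  0.1041] [0.053 0.055 0.179]
[511, 283, 35, 34, 556] [528.1 299.4] [ 0.3776 -0.4171  0.0203] mid [ 0.3769 -0.4181  0.0205] [0.079 0.079 0.017]
```

View pics/z.png

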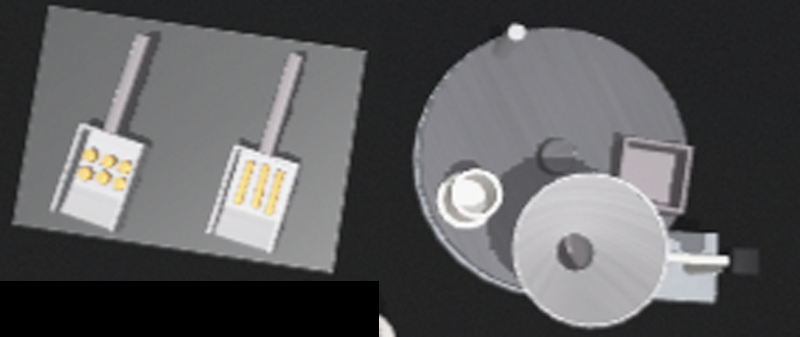

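The left scoop, around (215,248), holds the six slugs and the right one holds the pins. The carousel has to turn about 62° counter-clockwise. Next I work out the jog numbers.

```bash
cat >> h.py <<'E'
def pose():
    s=status.read_state(); return np.array(s['ee_pos']),R.from_quat(s['eef_rot'])
def down(yaw): # closing line (tool y) at world angle yaw(deg), tool z down
    y=np.array([np.cos(np.radians(yaw)),np.sin(np.radians(yaw)),0]);z=np.array([0,0,-1.]);return R.from_matrix(np.stack([np.cross(y,z),y,z],1))
def delta(p,Rt,start=None):
    p0,R0=start or pose()
    return np.r_[(R0.inv()*Rt).as_rotvec().round(3),(R0.inv().apply(np.array(p)-p0)*1000).round(0)].tolist()
E
python3 - <<'E'
from h import *
W=np.load('top0.npy');m=np.zeros(W.shape[:2],bool);m[215:280,410:480]=1
m&=W[...,2]>.163
p=W[m][:,:2]; A=np.c_[2*p,np.ones(len(p))];s=np.linalg.lstsq(A,(p**2).sum(1),rcond=None)[0];print('rim',s[:2],np.sqrt(s[2]+s[:2]@s[:2]))
Rt=down(140)
print(pose()[1].as_matrix().round(3).tolist())
print(delta([.669,-.142,.222],Rt)); a=([.669,-.142,.222],Rt)
print(delta([.669,-.142,.07],Rt,a))
for t in np.linspace(25.5,87.5,7):
    t=np.radians(t);print(delta([.5756+.104*np.cos(t),-.1867+.104*np.sin(t),.07],Rt,([.669,-.142,.07],Rt)))
E
```

```text
rim [ 0.49085388 -0.18286517] 0.05411602231564714
[[0.918, 0.397, -0.0], [0.397, -0.918, 0.001], [-0.0, -0.001, -1.0]]
[-0.0, 0.002, 2.677, 558.0, -229.0, 0.0]
[0.0, 0.0, 0.0, 0.0, 0.0, 152.0]
[0.0, 0.0, 0.0, -0.0, -0.0, 0.0]
[0.0, 0.0, 0.0, -7.0, 17.0, 0.0]
[0.0, 0.0, 0.0, -9.0, 36.0, 0.0]
[0.0, 0.0, 0.0, -9.0, 55.0, 0.0]
[0.0, 0.0, 0.0, -5.0, 73.0, 0.0]
[0.0, 0.0, 0.0, 2.0, 90.0, 0.0]
[0.0, 0.0, 0.0, 12.0, 106.0, 0.0]
```

Call:
{"name": "jog_arm", "arguments": {
  "plan": [
    [0,0,-0.465,558,-229,-10,0],
    [0,0,-0.465,558,-229,-10,0],
    [0,0,-0.465,558,-229,-10,0],
    [0,0,-0.465,558,-229,-10,0],
    [0,0,-0.465,558,-229,-10,0],
    [0,0,-0.465,558,-229,-10,0],
    [0,0,-0.465,558,-229,-10,0],
    [0,0,-0.465,558,-229,-10,0],
    [0,0,-0.465,558,-229,-10,0],
    [0,0,-0.465,558,-229,-10,0],
    [0,0,-0.465,558,-229,-10,0],
    [0,0,-0.465,558,-229,-10,0]
  ]
}}

```text
time: 1.3
ee_pos: [0.668, -0.1432, 0.2322]
eef_rot: [0.906, 0.422, -0.0, -0.0]
ft_force: [0.6, -0.8, 0.4]
width: 0.0436
grip_force: 0.0
```

Run:
```python
from h import *
s=status.read_state();print(s['joint_positions'].round(4),s['ee_pos'].round(4),s['eef_rot'].round(4))
print(delta([.669,-.142,.232],down(-40)),delta([.669,-.142,.07],down(-40)))
```

```text
[ 0.4203  0.4904 -0.4103  1.2519  0.191   1.4373 -0.6705] [ 0.668  -0.1432  0.2322] [ 9.064e-01  4.224e-01 -3.000e-04 -0.000e+00]
[-0.0, 0.001, -0.0, 2.0, -0.0, 0.0] [-0.0, 0.001, -0.0, 2.0, 0.0, 162.0]
```

Call:
{"name": "jog_arm", "arguments": {
  "plan": [
    [0,0,0,1,0,50,0],
    [0,0,0,1,0,100,0],
    [0,0,0,1,0,140,0],
    [0,0,0,1,0,162,0],
    [0,0,0,1,0,162,0],
    [0,0,0,1,0,162,-1],
    [0,0,0,1,0,162,-1],
    [0,0,0,1,0,162,-1],
    [0,0,0,1,0,162,-1],
    [0,0,0,1,0,162,-1]
  ],
  "squeeze": 12
}}

```text
time: 2.3
ee_pos: [0.6683, -0.1439, 0.0715]
eef_rot: [0.906, 0.423, 0.001, 0.001]
ft_force: [-0.6, -0.5, 3.1]
width: 0.0132
grip_force: 12.0
```

Call:
{"name": "jog_arm", "arguments": {
  "plan": [
    [0,0,0,4,-8,0,-1],
    [0,0,0,7,-17,0,-1],
    [0,0,0,8,-26,0,-1],
    [0,0,0,9,-36,0,-1],
    [0,0,0,10,-45,0,-1],
    [0,0,0,9,-55,0,-1],
    [0,0,0,8,-64,0,-1],
    [0,0,0,5,-73,0,-1],
    [0,0,0,2,-82,0,-1],
    [0,0,0,-2,-90,0,-1],
    [0,0,0,-7,-99,0,-1],
    [0,0,0,-12,-106,0,-1]
  ]
}}

```text
time: 3.5
ee_pos: [0.5783, -0.0841, 0.071]
eef_rot: [0.906, 0.423, 0.0, 0.0]
ft_force: [2.6, -0.3, 5.1]
width: 0.0136
grip_force: 12.0
```

Call:
{"name": "jog_arm", "arguments": {
  "plan": [
    [0,0,0,0,0,0,-1],
    [0,0,0,0,0,0,-1],
    [0,0,0,0,0,0,-1],
    [0,0,0,0,0,0,-1]
  ]
}}

```text
time: 3.9
ee_pos: [0.5783, -0.0841, 0.071]
eef_rot: [0.906, 0.423, 0.0, 0.0]
ft_force: [-0.6, 0.6, 7.0]
width: 0.0135
grip_force: 12.0
```

```bash
cat > chk.py <<'E'
from h import *
import sys
c=camera('scene');save(c['image'],sys.argv[1]+'s.png')
c=camera('top');save(c['image'],sys.argv[1]+'t.png');W=cloud(c);Z=W[...,2]
s=status.read_state();print(s['joint_positions'].round(4),s['ee_pos'].round(4),s['time'])
ax=np.array([.5756,-.1867])
m=(Z>.085)&(Z<.1)&(np.hypot(W[...,0]-.58,W[...,1]+.083)<.03);p=W[m];print('post',len(p),(p.min(0)+p.max(0))/2 if len(p) else'')
for n,lo,hi in(('box/pot',.055,.072),):
    m=((Z>lo)&(Z<hi)&(np.hypot(W[...,0]-ax[0],W[...,1]-ax[1])<.13)).astype(np.uint8);k,l,st,ce=cv2.connectedComponentsWithStats(m)
    for i in range(1,k):
        if st[i,4]>15:p=W[l==i];print(n,((p.min(0)+p.max(0))/2).round(4),np.ptp(p,axis=0).round(3))
E
python3 chk.py a
```

```text
[ 0.4258  0.4112 -0.4383  1.7211  0.1965  1.0528 -0.7759] [ 0.5783 -0.0841  0.0709] 4.0
post 0 
box/pot [ 0.6386 -0.2664  0.0618] [0.026 0.017 0.014]
box/pot [ 0.572  -0.2796  0.0619] [0.057 0.031 0.013]
```

Call:
{"name": "jog_arm", "arguments": {
  "plan": [
    [0,0,0,0,0,0,-0.3],
    [0,0,0,0,0,0,-0.3],
    [0,0,0,0,0,0,-0.3],
    [0,0,0,0,0,-20,-0.3],
    [0,0,0,0,0,-60,-0.3],
    [0,0,0,0,0,-110,0],
    [0,0,0,0,0,-160,0],
    [0,0,0,0,0,-200,0],
    [0,0,0,-60,-100,-200,0],
    [0,0,0,-100,-160,-200,0]
  ]
}}

```text
time: 5.0
ee_pos: [0.4796, -0.0697, 0.2709]
eef_rot: [0.906, 0.423, 0.001, -0.0]
ft_force: [-1.0, -0.1, 0.7]
width: 0.0435
grip_force: 0.0
```

```bash
python3 chk.py b
python3 - <<'E'
import cv2
t=cv2.imread('pics/bt.png')[150:290,370:520];s=cv2.imread('pics/bs.png')[240:360,170:320]
t=cv2.resize(t,(400,373),interpolation=2);s=cv2.resize(s,(400,320),interpolation=2)
import numpy as np
o=np.zeros((373,800,3),'uint8');o[:,:400]=t;o[:320,400:]=s;cv2.imwrite('pics/bz.png',o)
E
```

```text
[ 0.5201  0.0142 -0.4715  1.7323  0.009   1.3999 -0.6508] [ 0.4744 -0.0696  0.2698] 5.1
post 7 [ 0.57447978 -0.07952957  0.09286875]
box/pot [ 0.6385 -0.2362  0.0619] [0.069 0.076 0.014]
```

View pics/bz.png

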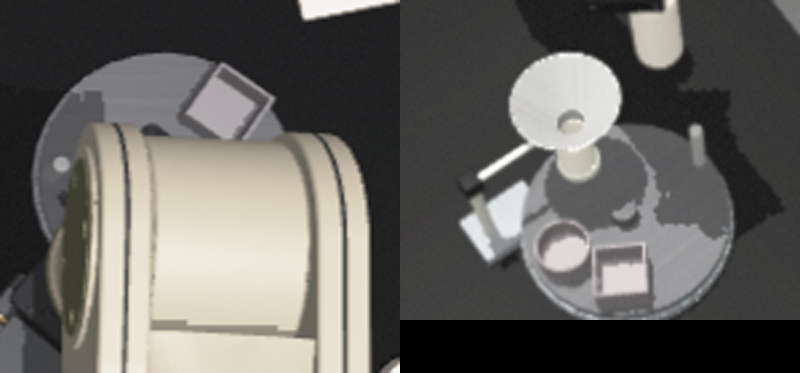

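```bash
cat > fk.py <<'E'
from h import *
from scipy.optimize import least_squares
import itertools
D=[([1.14038,.3329,-.0647,1.461,.0216,1.3499,-.0885],[.2477,-.5734,.2217],[.97928,.20251,-.0002,-.0007]),
([0.4203,0.4904,-0.4103,1.2519,0.191,1.4373,-0.6705],[0.668,-0.1432,0.2322],[.9064,.4224,-.0003,0]),
([0.4258,0.4112,-0.4383,1.7211,0.1965,1.0528,-0.7759],[0.5783,-0.0841,0.0709],[.906,.423,0,0]),
([0.5201,0.0142,-0.4715,1.7323,0.009,1.3999,-0.6508],[0.4744,-0.0696,0.2698],[.906,.423,0,0])]
def fk(q,L,sg):
    T=R.identity();p=np.array([0,0,L[0]])
    for i in range(7):
        T=T*R.from_euler('z' if i%2==0 else 'y',sg[i]*q[i])
        if i==1:p=p+T.apply([L[4],0,L[1]])
        if i==3:p=p+T.apply([L[5],0,L[2]])
    p=p+T.apply([0,0,L[3]]); return p,T
def fitall():
    best=[]
    for s in itertools.product([1,-1],repeat=3):
        sg=[-1,1,s[0],1,s[1],1,s[2]]
        f=lambda L:np.concatenate([fk(q,L,sg)[0]-p for q,p,_ in D])
        r=least_squares(f,[.35,.4,.4,.25,0,0]); 
        o=[(fk(q,r.x,sg)[1].inv()*R.from_quat(u)) for q,_,u in D]
        best.append((r.cost,sg,r.x,max((o[0].inv()*k).magnitude() for k in o),o[0].as_rotvec()))
    return sorted(best,key=lambda b:b[0]+b[3])
if __name__=='__main__':
    for b in fitall()[:3]:print(b)
E
python3 fk.py
python3 - <<'E'
from h import *
W=np.load('top0.npy');Z=W[...,2]
def handle(lo,hi,r0,r1):
    m=np.zeros(Z.shape,bool);m[190:245,lo:hi]=1;m&=Z>.040;p=W[m][:,:2];c=p.mean(0);d=np.linalg.svd(p-c)[2][0];d*=np.sign(d[0]);t=(p-c)@d
    print('handle mid',c+d*(t.min()+t.max())/2,'len',np.ptp(t),'ang',np.degrees(np.arctan2(d[1],d[0])),'width',np.ptp((p-c)@[-d[1],d[0]]), 'end',c+d*t.max())
handle(212,240,0,0);handle(268,295,0,0)
E
```

```text
(np.float64(0.0014439330341167722), [-1, 1, -1, 1, -1, 1, -1], array([ 1.74063844,  0.45144558,  0.41001929,  1.85147515,  0.07730445,
       -0.01604298]), 0.004132125494663783, array([-1.70386732e-05, -7.41855896e-05,  1.57079413e+00]))
(np.float64(0.0012047350774505314), [-1, 1, -1, 1, 1, 1, -1], array([-0.14785774,  0.44254714,  0.43546862, -0.07346561,  0.05714561,
        0.0107338 ]), 0.3612618945154214, array([ 0.02999271, -0.03592826,  1.56107405]))
(np.float64(0.04352472085354807), [-1, 1, 1, 1, 1, 1, 1], array([ 2.71045911e+01,  4.94968584e-01, -9.83609205e-02,  2.72152520e+01,
        5.60849636e-01,  9.79549408e-03]), 0.5114425087533878, array([ 4.41525699e-05, -1.34628455e-04,  1.61594973e+00]))
handle mid [0.56444082 0.31328302] len 0.08973834683403724 ang -18.368126988242324 width 0.01236873712171858 end [0.60702398 0.2991438 ]
handle mid [0.54715042 0.17977626] len 0.08901124771445952 ang -16.742539562534606 width 0.01278017021222841 end [0.5897694  0.16695546]
```

```bash
cat >> h.py <<'E'
F=np.array([.491,-.183]); YAW=71.6
O=np.array([np.sin(np.radians(YAW)),-np.cos(np.radians(YAW)),0]) # scoop +x direction
def pour(th,z,off=.010,n=(.125,0,.003)):
    Rt=down(YAW)*R.from_rotvec([0,-np.radians(th),0])
    return np.r_[F,z]+off*O-Rt.apply(n),Rt
E
python3 - <<'E'
from h import *
a=pour(0,.25);print(a[0],delta(*a))
for th in(25,50,75,85):b=pour(th,.20);print(th,b[0],delta(*b,a))
E
```

```text
[ 0.61909826 -0.22561262  0.253     ] [-0.004, 0.001, -1.948, -26.0, 211.0, 17.0]
25 [ 0.60678244 -0.22151569  0.25554621] [0.0, -0.436, -0.0, 13.0, 0.0, -3.0]
50 [ 0.57454883 -0.210793    0.29768392] [0.0, -0.873, 0.0, 47.0, 0.0, -45.0]
75 [ 0.52843753 -0.19545381  0.32151719] [-0.0, -1.309, 0.0, 96.0, 0.0, -69.0]
85 [ 0.50799046 -0.18865197  0.3247858 ] [0.0, -1.484, -0.0, 117.0, 0.0, -72.0]
```

Call:
{"name": "jog_arm", "arguments": {
  "plan": [
    [0,0,-0.15,-26,50,17,0],
    [0,0,-0.3,-26,100,17,0],
    [0,0,-0.45,-26,150,17,0],
    [0,0,-0.6,-26,211,17,0],
    [0,0,-0.75,-26,211,17,0],
    [0,0,-0.9,-26,211,17,0],
    [0,0,-1.05,-26,211,17,0],
    [0,0,-1.2,-26,211,17,0],
    [0,0,-1.35,-26,211,17,0],
    [0,0,-1.5,-26,211,17,0],
    [0,0,-1.65,-26,211,17,0],
    [0,0,-1.8,-26,211,17,0]
  ]
}}

```text
time: 6.3
ee_pos: [0.6246, -0.2258, 0.2529]
eef_rot: [0.229, 0.973, 0.0, -0.001]
ft_force: [1.1, -0.2, -0.1]
width: 0.0434
grip_force: 0.0
```

Run:
```python
from h import *
s=status.read_state();print(s['joint_positions'].round(4),s['ee_pos'].round(4),s['eef_rot'].round(4))
a=pour(0,.25);print(delta(*a))
for th in(25,50,75):b=pour(th,.20);print(th,b[0],delta(*b))
```

```text
[ 0.6905  0.4729 -0.6024  1.2708  0.262   1.4762  1.2236] [ 0.6246 -0.2258  0.2529] [ 2.293e-01  9.734e-01  1.000e-04 -5.000e-04]
[-0.0, -0.001, -0.142, 5.0, -2.0, -0.0]
25 [ 0.60678244 -0.22151569  0.25554621] [-0.031, -0.437, -0.139, 18.0, -4.0, -3.0]
50 [ 0.57454883 -0.210793    0.29768392] [-0.062, -0.872, -0.132, 52.0, -9.0, -45.0]
75 [ 0.52843753 -0.19545381  0.32151719] [-0.093, -1.308, -0.121, 100.0, -16.0, -69.0]
```

Call:
{"name": "jog_arm", "arguments": {
  "plan": [
    [0,0,-0.14,5,-2,0,0],
    [-0.011,-0.146,-0.139,9,-3,-1,0],
    [-0.021,-0.29,-0.139,13,-3,-2,0],
    [-0.031,-0.437,-0.139,18,-4,-3,0],
    [-0.041,-0.582,-0.137,29,-6,-17,0],
    [-0.051,-0.727,-0.134,40,-7,-31,0],
    [-0.062,-0.872,-0.132,52,-9,-45,0],
    [-0.072,-1.017,-0.128,68,-11,-53,0],
    [-0.083,-1.163,-0.125,84,-14,-61,0],
    [-0.093,-1.308,-0.121,100,-16,-69,0],
    [-0.093,-1.308,-0.121,100,-16,-69,0],
    [-0.093,-1.308,-0.121,100,-16,-69,0]
  ]
}}

```text
time: 7.5
ee_pos: [0.5355, -0.1951, 0.3481]
eef_rot: [0.136, 0.821, -0.082, 0.549]
ft_force: [-0.5, -1.1, 1.5]
width: 0.0435
grip_force: 0.0
```

Run:
```python
from h import *
s=status.read_state();print(s['joint_positions'].round(4),s['ee_pos'].round(4),s['eef_rot'].round(4))
for th in (60,75,90): print(delta(*pour(th,.20)))
```

```text
[ 0.5614 -0.4975 -0.2627  2.4148 -1.1449  0.0694  2.59  ] [ 0.5355 -0.1951  0.3481] [ 0.1361  0.8207 -0.0818  0.5489]
[0.009, 0.129, -0.012, 26.0, -3.0, 37.0]
[0.007, -0.132, -0.014, 27.0, -3.0, 4.0]
[0.005, -0.394, -0.014, 36.0, -3.0, -27.0]
```

```bash
cat >> h.py <<'E'
AL=25
def nvec(al=None):
    al=AL if al is None else al
    return R.from_rotvec([0,-np.radians(al),0]).apply([.125,0,.022])+[0,0,-.019]
def pourT(T,z,off=.010,al=None):
    al=AL if al is None else al
    return pour(T-al,z,off,nvec(al))
E
python3 - <<'E'
from h import *
for T,z in ((78,.2),(78,.167),(85,.167)): a=pourT(T,z);print(T,a[0],delta(*a))
E
```

```text
78 [ 0.51912828 -0.19235703  0.31540802] [0.01, 0.251, -0.012, 36.0, -3.0, -3.0]
78 [ 0.51912828 -0.19235703  0.28240802] [0.01, 0.251, -0.012, 67.0, -4.0, 10.0]
85 [ 0.50564369 -0.18787131  0.28394176] [0.009, 0.129, -0.012, 71.0, -3.0, -4.0]
```

Call:
{"name": "jog_arm", "arguments": {
  "plan": [
    [0,0.13,0,18,-1,-2,0],
    [0.01,0.251,-0.012,36,-3,-3,0],
    [0.01,0.251,-0.012,67,-4,10,0],
    [0.01,0.251,-0.012,67,-4,10,0],
    [0.01,0.251,-0.012,67,-4,10,0],
    [0.01,0.251,-0.012,67,-4,10,0]
  ]
}}

```text
time: 8.1
ee_pos: [0.5188, -0.1971, 0.2842]
eef_rot: [0.144, 0.883, -0.073, 0.441]
ft_force: [-0.5, 0.3, 0.1]
width: 0.0435
grip_force: 0.0
```

Run:
```python
from h import *
s=status.read_state();print(s['joint_positions'].round(4),s['ee_pos'].round(4),s['eef_rot'].round(4))
print(delta(*pourT(78,.167)),delta(*pourT(85,.167)))
# out: lift then go to above scoop with lean
a=(np.array([.58,.30,.25]),down(YAW)*R.from_rotvec([0,np.radians(AL),0]))
print(delta(*a))
```

```text
[ 0.9195 -0.4519 -0.5269  2.335  -0.7343  0.3327  2.1647] [ 0.5188 -0.1971  0.2842] [ 0.1444  0.8826 -0.0727  0.4415]
[-0.003, 0.003, -0.002, 2.0, 5.0, 0.0] [-0.004, -0.119, -0.001, 9.0, 5.0, -12.0]
[-0.002, 1.364, -0.004, 87.0, 491.0, -60.0]
```

Call:
{"name": "jog_arm", "arguments": {
  "plan": [
    [0,0.136,0,9,30,-16,0],
    [0,0.273,0,17,70,-32,0],
    [0,0.409,0,26,110,-48,0],
    [0,0.546,0,35,160,-60,0],
    [0,0.682,0,43,210,-60,0],
    [0,0.818,0,52,260,-60,0],
    [0,0.955,0,61,310,-60,0],
    [0,1.091,0,70,360,-60,0],
    [0,1.228,0,78,410,-60,0],
    [0,1.364,-0.004,87,450,-60,0],
    [0,1.364,-0.004,87,491,-60,0],
    [0,1.364,-0.004,87,491,-60,0]
  ]
}}

```text
time: 9.3
ee_pos: [0.5525, 0.1992, 0.2674]
eef_rot: [0.156, 0.973, 0.032, -0.164]
ft_force: [0.7, -1.6, 2.9]
width: 0.0432
grip_force: 0.0
```

```bash
python3 chk.py c
python3 - <<'E'
from h import *
Rt=down(YAW)*R.from_rotvec([0,np.radians(AL),0]);z=Rt.apply([0,0,1])
G=np.array([.5644,.3133,.036]);T=G+.019*z
for b in(.12,.04,0):print(b,(T-b*z).round(4),delta(T-b*z,Rt))
c=camera('scene');W=cloud(c)
d=np.hypot(W[...,0]-.491,W[...,1]+.183);m=(d<.05)&(W[...,2]>.075)&(W[...,2]<.098);p=W[m]
A=np.c_[2*p[:,:2],np.ones(len(p))];s=np.linalg.lstsq(A,(p[:,:2]**2).sum(1),rcond=None)[0];print('tube fit',len(p),s[:2],np.sqrt(s[2]+s[:2]@s[:2]))
m=(d<.03)&(W[...,2]>.104)&(W[...,2]<.12);p=W[m]
if len(p)>10:
  A=np.c_[2*p[:,:2],np.ones(len(p))];s=np.linalg.lstsq(A,(p[:,:2]**2).sum(1),rcond=None)[0];print('spout fit',len(p),s[:2],np.sqrt(s[2]+s[:2]@s[:2]))
m=(d<.065)&(W[...,2]>.162);p=W[m]
A=np.c_[2*p[:,:2],np.ones(len(p))];s=np.linalg.lstsq(A,(p[:,:2]**2).sum(1),rcond=None)[0];print('rim fit',len(p),s[:2],np.sqrt(s[2]+s[:2]@s[:2]))
E
```

```text
[ 0.3577  0.712  -1.1466  1.2124  0.3366  1.7672  0.5655] [0.5508 0.2053 0.26  ] 9.4
post 0 
box/pot [ 0.608  -0.2463  0.0627] [0.129 0.098 0.015]
box/pot [ 0.4933 -0.1981  0.0634] [0.026 0.011 0.016]
0.12 [0.6049 0.2998 0.1275] [0.008, 0.086, 0.015, -67.0, 105.0, 118.0]
0.04 [0.5728 0.3105 0.055 ] [0.008, 0.086, 0.015, -60.0, 104.0, 198.0]
0 [0.5568 0.3158 0.0188] [0.008, 0.086, 0.015, -57.0, 104.0, 237.0]
tube fit 73 [ 0.49341606 -0.19022323] 0.018786192398797377
spout fit 27 [ 0.489633   -0.18525122] 0.012918237797364826
rim fit 328 [ 0.49253769 -0.18702462] 0.05342198650224438
```

Call:
{"name": "jog_arm", "arguments": {
  "plan": [
    [0.008,0.086,0.015,-20,40,20,0],
    [0.008,0.086,0.015,-40,80,50,0],
    [0.008,0.086,0.015,-67,105,90,0],
    [0.008,0.086,0.015,-67,105,118,0],
    [0.008,0.086,0.015,-67,105,118,0],
    [0.008,0.086,0.015,-67,105,118,0],
    [0.008,0.086,0.015,-67,105,118,0]
  ]
}}

```text
time: 10.15
ee_pos: [0.6098, 0.2908, 0.139]
eef_rot: [0.161, 0.965, 0.035, -0.203]
ft_force: [-0.7, 0.4, 0.6]
width: 0.0435
grip_force: 0.0
```

```bash
sed -i 's/Z<.1)&(np.hypot(W\[...,0\]-.58/Z<.112)\&(np.hypot(W[...,0]-.58/' chk.py; python3 chk.py d
python3 - <<'E'
from h import *
Rt=down(YAW)*R.from_rotvec([0,np.radians(AL),0]);z=Rt.apply([0,0,1])
G=np.array([.5644,.3133,.036]);T=G+.019*z
for b in(.12,.04,0):print(b,(T-b*z).round(4),delta(T-b*z,Rt))
E
```

```text
[ 0.1141  0.9705 -1.0355  1.0306  0.4299  1.7056  0.5098] [0.6095 0.2911 0.1383] 10.25
post 34 [ 0.57680282 -0.08329038  0.09977474]
box/pot [ 0.6085 -0.2462  0.0628] [0.13  0.099 0.015]
box/pot [ 0.4934 -0.1983  0.0634] [0.026 0.01  0.015]
0.12 [0.6049 0.2998 0.1275] [0.006, 0.021, -0.009, 2.0, 7.0, 13.0]
0.04 [0.5728 0.3105 0.055 ] [0.006, 0.021, -0.009, 4.0, 6.0, 93.0]
0 [0.5568 0.3158 0.0188] [0.006, 0.021, -0.009, 5.0, 6.0, 133.0]
```

View pics/dt.png

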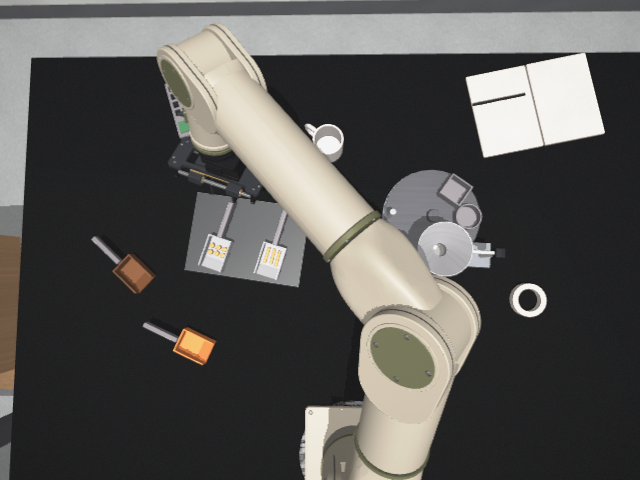

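The gripper is above the slug scoop's handle end, near (231,203), and everything else is still in place. The tube is within about 3 mm of the funnel axis. Now the grasp.

Call:
{"name": "jog_arm", "arguments": {
  "plan": [
    [0.006,0.021,-0.009,4,6,40,0],
    [0.006,0.021,-0.009,4,6,80,0],
    [0.006,0.021,-0.009,4,6,110,0],
    [0.006,0.021,-0.009,5,6,133,0],
    [0.006,0.021,-0.009,5,6,133,0],
    [0.006,0.021,-0.009,5,6,133,0]
  ]
}}

```text
time: 10.85
ee_pos: [0.5559, 0.3162, 0.0176]
eef_rot: [0.156, 0.964, 0.034, -0.215]
ft_force: [-0.2, -1.0, 0.8]
width: 0.0437
grip_force: 0.0
```

Run:
```python
from h import *
Rt=down(YAW)*R.from_rotvec([0,np.radians(AL),0]);z=Rt.apply([0,0,1])
T=np.array([.5644,.3133,.036])+.019*z
print(pose()[0],status.read_state()['joint_positions'].round(3),delta(T,Rt),delta(T+[0,0,.2],Rt,(T,Rt)))
```

```text
[0.55586022 0.31619592 0.01759588] [ 0.134  1.039 -1.015  1.247  0.46   1.484  0.467] [-0.001, -0.002, 0.001, -0.0, -0.0, -1.0] [0.0, 0.0, 0.0, 85.0, 0.0, -181.0]
```

Call:
{"name": "jog_arm", "arguments": {
  "plan": [
    [0,0,0,0,0,-1,-1],
    [0,0,0,0,0,-1,-1],
    [0,0,0,0,0,-1,-1],
    [0,0,0,0,0,-1,-1],
    [0,0,0,0,0,-1,-1],
    [0,0,0,4,0,-9,-1],
    [0,0,0,13,0,-28,-1],
    [0,0,0,26,0,-56,-1],
    [0,0,0,42,0,-90,-1],
    [0,0,0,58,0,-123,-1],
    [0,0,0,74,0,-157,-1],
    [0,0,0,85,0,-181,-1]
  ],
  "squeeze": 35
}}

```text
time: 12.05
ee_pos: [0.5548, 0.3174, 0.2207]
eef_rot: [0.155, 0.964, 0.035, -0.214]
ft_force: [0.3, -0.4, -0.9]
width: 0.0118
grip_force: 35.0
```

```bash
python3 chk.py e
python3 - <<'E'
from h import *
a=pourT(0,.225); print(a[0],delta(*a))
t,s=cv2.imread('pics/et.png')[150:300,150:350],cv2.imread('pics/es.png')[120:320,280:480]
cv2.imwrite('pics/ez.png',np.hstack([cv2.resize(t,(400,300),interpolation=2),cv2.resize(s,(400,400),interpolation=2)[:300]]))
E
```

```text
[ 0.119   0.8619 -1.105   1.0692  0.35    1.7733  0.4282] [0.5554 0.3182 0.222 ] 12.15
post 35 [ 0.57691566 -0.08313568  0.09518714]
box/pot [ 0.608  -0.2464  0.0621] [0.129 0.097 0.014]
box/pot [ 0.4934 -0.1981  0.063 ] [0.026 0.01  0.015]
[ 0.61147903 -0.22307804  0.22978015] [0.002, 0.001, 0.004, -198.0, -496.0, -103.0]
```

View pics/ez.png

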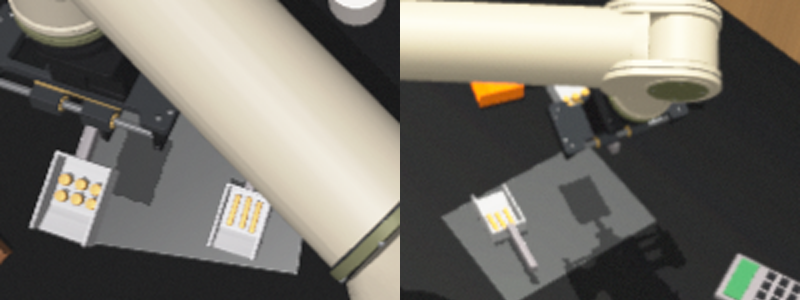

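Scoop is held level, all six slugs are in the pan (left half, about (80,190)), and the pins scoop hasn't moved. Next I carry it over.

Call:
{"name": "jog_arm", "arguments": {
  "plan": [
    [0,0,0,-4,-10,-2,-1],
    [0,0,0,-10,-25,-5,-1],
    [0,0,0,-18,-45,-9,-1],
    [0,0,0,-28,-70,-14,-1],
    [0,0,0,-38,-95,-20,-1],
    [0,0,0,-48,-120,-25,-1],
    [0,0,0,-58,-145,-30,-1],
    [0,0,0,-68,-170,-35,-1],
    [0,0,0,-78,-195,-40,-1],
    [0,0,0,-88,-220,-46,-1],
    [0,0,0,-96,-240,-50,-1],
    [0,0,0,-99,-248,-51,-1]
  ]
}}

```text
time: 13.35
ee_pos: [0.583, 0.0418, 0.2193]
eef_rot: [0.158, 0.963, 0.033, -0.216]
ft_force: [0.6, -0.3, -2.2]
width: 0.0116
grip_force: 35.0
```

Call:
{"name": "jog_arm", "arguments": {
  "plan": [
    [0,0,0,-4,-10,-2,-1],
    [0,0,0,-10,-25,-5,-1],
    [0,0,0,-18,-45,-9,-1],
    [0,0,0,-28,-70,-14,-1],
    [0,0,0,-38,-95,-20,-1],
    [0,0,0,-48,-120,-25,-1],
    [0,0,0,-58,-145,-30,-1],
    [0,0,0,-68,-170,-35,-1],
    [0,0,0,-78,-195,-40,-1],
    [0,0,0,-88,-220,-46,-1],
    [0,0,0,-96,-240,-50,-1],
    [0,0,0,-99,-248,-51,-1]
  ]
}}

```text
time: 14.55
ee_pos: [0.6106, -0.2264, 0.2246]
eef_rot: [0.156, 0.963, 0.034, -0.215]
ft_force: [-0.0, 0.0, -1.7]
width: 0.0115
grip_force: 35.0
```

```bash
cat > pr.py <<'E'
from h import *
s=status.read_state();print(s['time'],s['joint_positions'].round(3),s['ee_pos'].round(4),s['width'])
for T,z in ((0,.225),(0,.198),(15,.19),(25,.18),(35,.175),(45,.17),(55,.167),(65,.167),(75,.167),(85,.167)):print(T,delta(*pourT(T,z)))
E
python3 pr.py
```

```text
14.55 [ 0.669  0.908 -0.911  0.844  0.541  2.039  1.251] [ 0.6106 -0.2264  0.2246] 0.011538326404781495
0 [-0.002, -0.003, -0.001, 2.0, 3.0, -5.0]
0 [-0.002, -0.003, -0.001, -9.0, 3.0, 20.0]
15 [-0.002, -0.265, -0.001, 5.0, 3.0, 2.0]
25 [-0.002, -0.44, -0.001, 16.0, 3.0, -3.0]
35 [-0.002, -0.614, -0.001, 31.0, 3.0, -9.0]
45 [-0.002, -0.789, -0.0, 48.0, 3.0, -12.0]
55 [-0.003, -0.963, -0.0, 66.0, 3.0, -14.0]
65 [-0.003, -1.138, 0.0, 87.0, 3.0, -15.0]
75 [-0.003, -1.312, 0.0, 107.0, 3.0, -12.0]
85 [-0.003, -1.487, 0.001, 126.0, 3.0, -6.0]
```

Call:
{"name": "jog_arm", "arguments": {
  "plan": [
    [0,-0.09,0,3,3,-2,-1],
    [0,-0.18,0,4,3,0,-1],
    [-0.002,-0.265,-0.001,5,3,2,-1],
    [-0.002,-0.35,-0.001,11,3,0,-1],
    [-0.002,-0.44,-0.001,16,3,-3,-1],
    [-0.002,-0.48,-0.001,20,3,-5,-1],
    [-0.002,-0.53,-0.001,24,3,-6,-1],
    [-0.002,-0.57,-0.001,27,3,-8,-1],
    [-0.002,-0.614,-0.001,31,3,-9,-1],
    [-0.002,-0.66,-0.001,35,3,-10,-1],
    [-0.002,-0.7,-0.001,40,3,-11,-1],
    [-0.002,-0.74,-0.001,44,3,-12,-1]
  ]
}}

```text
time: 15.75
ee_pos: [0.5781, -0.2087, 0.2539]
eef_rot: [0.156, 0.976, -0.024, 0.148]
ft_force: [0.6, -0.3, -1.6]
width: 0.0112
grip_force: 35.0
```

```bash
python3 pr.py | sed -n '1p;7,11p'
python3 - <<'E'
from h import *
c=camera('scene');save(cv2.resize(c['image'][210:330,170:330],(640,480)),'f.png')
E
```

```text
15.75 [ 1.367  0.266 -1.257  1.689  0.34   1.085  1.296] [ 0.5781 -0.2087  0.2539] 0.011240934505662083
45 [0.001, -0.049, 0.004, 1.0, -3.0, -2.0]
55 [0.001, -0.223, 0.004, 13.0, -3.0, -16.0]
65 [0.002, -0.398, 0.004, 28.0, -3.0, -31.0]
75 [0.002, -0.572, 0.004, 45.0, -3.0, -42.0]
85 [0.003, -0.747, 0.004, 63.0, -3.0, -51.0]
```

View pics/f.png

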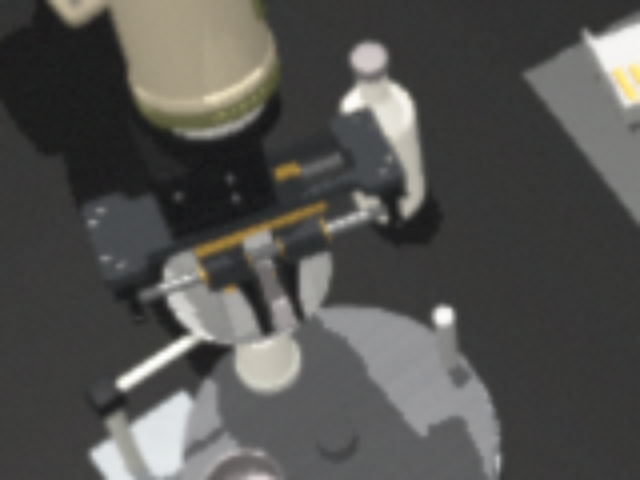

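The scoop is over the funnel, seen at about (250,300), and the bottle at (385,150) is clear and below the gripper. The slugs are hidden, so I keep tilting slowly.

Call:
{"name": "jog_arm", "arguments": {
  "plan": [
    [0,-0.05,0.004,1,-3,-2,-1],
    [0,-0.11,0.004,5,-3,-7,-1],
    [0,-0.16,0.004,9,-3,-11,-1],
    [0,-0.223,0.004,13,-3,-16,-1],
    [0,-0.28,0.004,18,-3,-21,-1],
    [0,-0.34,0.004,23,-3,-26,-1],
    [0,-0.398,0.004,28,-3,-31,-1],
    [0,-0.46,0.004,34,-3,-35,-1],
    [0,-0.52,0.004,39,-3,-39,-1],
    [0,-0.572,0.004,45,-3,-42,-1],
    [0,-0.572,0.004,45,-3,-42,-1],
    [0,-0.572,0.004,45,-3,-42,-1]
  ]
}}

```text
time: 17.0
ee_pos: [0.5256, -0.1941, 0.281]
eef_rot: [0.144, 0.895, -0.066, 0.416]
ft_force: [-0.1, 0.0, -0.1]
width: 0.0114
grip_force: 35.0
```

```bash
python3 pr.py | sed -n '1p;10,11p'
```

```text
17.0 [ 1.161 -0.461 -0.711  2.276 -0.845  0.447  2.248] [ 0.5256 -0.1941  0.281 ] 0.011405586833895977
75 [0.004, -0.002, -0.0, 0.0, -0.0, -1.0]
85 [0.004, -0.177, -0.001, 11.0, -0.0, -18.0]
```

Call:
{"name": "jog_arm", "arguments": {
  "plan": [
    [0,-0.09,0,5,4,-9,-1],
    [0,-0.09,0,5,-4,-9,-1],
    [0,-0.09,0,5,4,-9,-1],
    [0,-0.09,0,5,-4,-9,-1],
    [0,-0.09,0,5,4,-9,-1],
    [0,-0.09,0,5,0,-9,-1],
    [0,-0.09,0,0,0,-40,-1],
    [0,0.0,0,-30,0,-40,-1],
    [0,0.14,0,-60,0,-40,-1],
    [0,0.28,0,-90,0,-30,-1],
    [0,0.42,0,-110,0,-10,-1],
    [0,0.56,0,-130,0,10,-1]
  ]
}}

```text
time: 18.2
ee_pos: [0.5978, -0.2165, 0.374]
eef_rot: [0.151, 0.968, -0.029, 0.196]
ft_force: [1.3, 2.2, -2.4]
width: 0.0119
grip_force: 35.0
```

```bash
python3 - <<'E'
from h import *
p,r=pose();print(p,status.read_state()['joint_positions'].round(3),status.read_state()['ft_force'])
lv=down(YAW)*R.from_rotvec([0,np.radians(AL),0])
print('level',delta(p,lv),'toward',delta(np.array([.62,-.05,.30]),lv))
E
python3 chk.py g
python3 - <<'E'
import cv2
import numpy as np
t,s=cv2.imread('pics/gt.png')[150:300,350:550],cv2.imread('pics/gs.png')[200:350,160:360]
cv2.imwrite('pics/gz.png',np.hstack([cv2.resize(t,(400,300),interpolation=2),cv2.resize(s,(400,300),interpolation=2)]))
E
```

```text
[ 0.59780185 -0.2164596   0.37399788] [ 1.126  0.079 -0.897  1.533  0.093  1.161  1.483] [ 1.32363985  2.20605699 -2.43587146]
level [0.003, 0.835, 0.012, 0.0, 0.0, 0.0] toward [0.003, 0.835, 0.012, 56.0, 165.0, 57.0]
[ 1.1227  0.0938 -0.8941  1.5327  0.0926  1.1594  1.4851] [ 0.5993 -0.2184  0.3677] 18.3
post 35 [ 0.57655414 -0.08283397  0.0964036 ]
box/pot [ 0.6226 -0.2202  0.0622] [0.052 0.045 0.013]
box/pot [ 0.551  -0.2585  0.0607] [0.015 0.039 0.01 ]
```

View pics/gz.png

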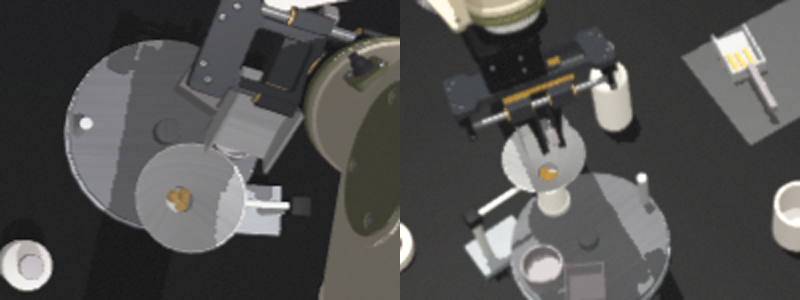

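The pan is empty, and brass shows in the funnel throat at left-pic (178,198), which may be a jam. I measure its height.

```bash
cat > th.py <<'E'
from h import *
for n in('top','scene'):
    c=camera(n);W=cloud(c);im=c['image'].astype(int)
    d=np.hypot(W[...,0]-.491,W[...,1]+.184);m=(d<.05)&(im[...,0]-im[...,2]>50)&(W[...,2]>.03)
    p=W[m];print(n,len(p),np.unique((p[:,2]*1000).round(-0).astype(int),return_counts=True)); print(p.mean(0) if len(p) else '')
E
python3 th.py
```

```text
top 81 (array([ 38,  39, 108, 109, 110, 111, 113, 114, 115, 116, 117, 118, 119,
       120, 121, 122, 123, 124, 125, 126, 127, 128, 129, 131]), array([1, 1, 1, 2, 3, 2, 5, 6, 7, 5, 2, 5, 8, 4, 1, 6, 2, 3, 3, 6, 3, 2,
       2, 1]))
[ 0.49145939 -0.18453318  0.11698946]
scene 38 (array([112, 113, 114, 116, 117, 119, 120, 121, 122, 124, 125, 126, 127,
       128, 129, 130, 132, 134]), array([1, 3, 1, 2, 1, 1, 5, 2, 1, 2, 3, 4, 3, 2, 1, 2, 3, 1]))
[ 0.49563236 -0.18961994  0.12313982]
```

Call:
{"name": "jog_arm", "arguments": {
  "plan": [
    [0,0.14,0,10,20,5,-1],
    [0,0.28,0,20,50,10,-1],
    [0,0.42,0,30,80,20,-1],
    [0,0.56,0.01,40,110,35,-1],
    [0,0.7,0.01,50,140,45,-1],
    [0.003,0.835,0.012,56,165,57,-1],
    [0.003,0.835,0.012,56,165,57,-1],
    [0.003,0.835,0.012,56,165,57,-1]
  ]
}}

```text
time: 19.2
ee_pos: [0.6183, -0.0457, 0.2976]
eef_rot: [0.152, 0.964, 0.034, -0.214]
ft_force: [-0.9, -0.1, -0.4]
width: 0.0114
grip_force: 35.0
```

Run:
```python
from h import *
p,r=pose();print(p,status.read_state()['joint_positions'].round(3))
lv=down(YAW)*R.from_rotvec([0,np.radians(AL),0]);a=(np.array([.5565,.316,.12]),lv)
print(delta(*a),delta([.5565,.316,.0195],lv,a))
```

```text
[ 0.61827851 -0.0457077   0.2975542 ] [ 0.444  0.777 -0.847  0.872  0.332  2.055  1.02 ]
[-0.003, 0.0, 0.007, 79.0, 325.0, 233.0] [0.0, 0.0, 0.0, -42.0, -0.0, 91.0]
```

Call:
{"name": "jog_arm", "arguments": {
  "plan": [
    [0,0,0,10,40,20,-1],
    [0,0,0,20,80,45,-1],
    [0,0,0,30,120,75,-1],
    [0,0,0,40,160,105,-1],
    [0,0,0,50,200,135,-1],
    [0,0,0,60,240,165,-1],
    [0,0,0,70,280,195,-1],
    [0,0,0,76,310,220,-1],
    [-0.003,0,0.007,79,325,233,-1],
    [-0.003,0,0.007,79,325,233,-1],
    [-0.003,0,0.007,79,325,233,-1],
    [-0.003,0,0.007,79,325,233,-1]
  ]
}}

```text
time: 20.4
ee_pos: [0.5598, 0.3129, 0.1219]
eef_rot: [0.159, 0.964, 0.035, -0.211]
ft_force: [0.2, -0.5, -1.2]
width: 0.0117
grip_force: 35.0
```

Run:
```python
from h import *
p,r=pose();print(p,status.read_state()['joint_positions'].round(3))
lv=down(YAW)*R.from_rotvec([0,np.radians(AL),0]);
print(delta([.5565,.316,.04],lv),delta([.5565,.316,.019],lv))
```

```text
[0.55982114 0.31286778 0.12185913] [ 0.075  0.86  -0.893  1.185  0.268  1.587  0.526]
[0.003, 0.005, -0.005, -30.0, 2.0, 76.0] [0.003, 0.005, -0.005, -39.0, 2.0, 95.0]
```

Call:
{"name": "jog_arm", "arguments": {
  "plan": [
    [0.003,0.005,-0.005,-15,2,38,-1],
    [0.003,0.005,-0.005,-30,2,76,-1],
    [0.003,0.005,-0.005,-35,2,86,-1],
    [0.003,0.005,-0.005,-38,2,93,-1],
    [0.003,0.005,-0.005,-39,2,95,-1],
    [0.003,0.005,-0.005,-39,2,95,-1]
  ]
}}

```text
time: 21.0
ee_pos: [0.555, 0.3188, 0.0187]
eef_rot: [0.155, 0.964, 0.035, -0.215]
ft_force: [0.4, 0.4, -0.7]
width: 0.0115
grip_force: 35.0
```

Call:
{"name": "jog_arm", "arguments": {
  "plan": [
    [0,0,0,0,0,0,-0.3],
    [0,0,0,0,0,0,0],
    [0,0,0,0,0,0,0],
    [0,0,0,0,0,0,0],
    [0,0,0,0,0,-20,0],
    [0,0,0,0,0,-60,0],
    [0,0,0,0,0,-110,0],
    [0,0,0,0,0,-160,0],
    [0,0,0,0,-20,-210,0],
    [0,0,0,0,-60,-230,0],
    [0,0,0,0,-100,-230,0],
    [0,0,0,0,-100,-230,0]
  ]
}}

```text
time: 22.2
ee_pos: [0.6175, 0.1868, 0.2261]
eef_rot: [0.158, 0.963, 0.034, -0.215]
ft_force: [-0.0, 0.0, -0.3]
width: 0.0432
grip_force: 0.0
```

```bash
python3 - <<'E'
from h import *
print(pose()[0],status.read_state()['joint_positions'].round(3))
a=(np.array([.491,-.183,.23]),down(40)); b=(np.array([.491,-.183,.23]),down(71.6))
print(delta(*a),delta(*b))
t=camera('top');save(t['image'],'ht.png');W=cloud(t);print('pan z', [np.nanmedian(W[v-1:v+2,u-1:u+2],axis=(0,1)).round(4) for u,v in((216,247),(212,262),(231,205))])
c=cv2.imread('pics/ht.png')[150:300,150:350];c2=t['image'][200:300,400:500][...,::-1]
cv2.imwrite('pics/hz.png',np.hstack([cv2.resize(c,(400,300),interpolation=2),cv2.resize(c2,(300,300),interpolation=2)]))
E
python3 th.py
```

```text
[0.61746881 0.18677372 0.22610608] [ 0.179  0.827 -0.874  0.97   0.27   1.856  0.692]
[-0.123, -0.426, 0.538, 3.0, -391.0, -2.0] [-0.002, -0.438, -0.005, 3.0, -391.0, -2.0]
pan z [array([0.4988, 0.342 , 0.0068]), array([0.4612, 0.35  , 0.0099]), array([0.6009, 0.2992, 0.0374])]
top 57 (array([ 38,  75, 106, 109, 111, 112, 113, 114, 115, 116, 117, 118, 119,
       120, 121, 122, 123, 124, 125, 126, 127, 128, 130, 132]), array([1, 1, 1, 1, 1, 1, 2, 3, 3, 3, 2, 1, 2, 2, 3, 5, 6, 3, 5, 2, 5, 2,
       1, 1]))
[ 0.49356736 -0.18690259  0.11855362]
scene 42 (array([ 87, 109, 110, 111, 113, 114, 115, 118, 120, 121, 122, 123, 124,
       125, 126, 127, 128, 129, 130, 131]), array([1, 2, 1, 1, 2, 2, 2, 6, 1, 3, 1, 3, 2, 2, 4, 2, 1, 2, 3, 1]))
[ 0.49335024 -0.18869175  0.12040797]
```

View pics/hz.png

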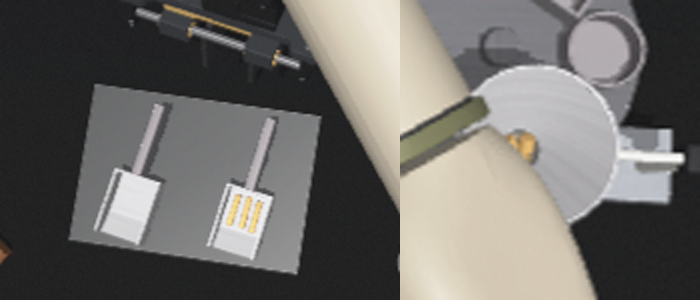

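The scoop is back on the mat and empty (left, (135,200)). Slugs are bridging in the funnel throat at right (520,145). I'll stir them loose with the closed fingertips.

Call:
{"name": "jog_arm", "arguments": {
  "plan": [
    [0,-0.1,0,0,-40,0,-1],
    [0,-0.2,0,1,-90,0,-1],
    [0,-0.3,0,2,-140,0,-1],
    [0,-0.4,0,2,-190,0,-1],
    [-0.002,-0.438,-0.005,3,-240,-2,-1],
    [-0.002,-0.438,-0.005,3,-290,-2,-1],
    [-0.002,-0.438,-0.005,3,-340,-2,-1],
    [-0.002,-0.438,-0.005,3,-391,-2,-1],
    [-0.002,-0.438,-0.005,3,-391,-2,-1],
    [-0.002,-0.438,-0.005,3,-391,-2,-1],
    [-0.002,-0.438,-0.005,3,-391,-2,-1]
  ],
  "squeeze": 10
}}

```text
time: 23.45
ee_pos: [0.493, -0.1754, 0.2285]
eef_rot: [0.154, 0.988, 0.002, -0.001]
ft_force: [0.6, 1.2, -0.4]
width: 0.0002
grip_force: 0.0
```

```bash
python3 - <<'E'
from h import *
s=status.read_state();print(s['ee_pos'],s['joint_positions'].round(3),s['width'])
print(delta([.491,-.184,.145],down(71.6)),delta([.491,-.184,.128],down(71.6)))
E
python3 th.py
```

```text
[ 0.49297951 -0.17543423  0.22854813] [ 1.073  0.207 -0.913  1.679  0.164  1.34   1.393] 0.00022837027808884236
[0.003, -0.003, 0.011, -1.0, -9.0, 84.0] [0.003, -0.003, 0.011, -1.0, -9.0, 101.0]
top 9 (array([110, 112, 116, 310, 314, 326, 327, 329]), array([1, 1, 1, 1, 1, 1, 2, 1]))
[ 0.49918478 -0.15912012  0.25244844]
scene 63 (array([111, 114, 115, 116, 117, 118, 119, 120, 121, 123, 124, 125, 126,
       127, 129, 131, 132, 133, 320, 322, 323, 324, 325, 326, 327, 328,
       332, 333]), array([2, 2, 1, 5, 2, 2, 2, 2, 2, 1, 1, 2, 4, 3, 2, 2, 1, 2, 1, 2, 3, 2,
       8, 4, 1, 2, 1, 1]))
[ 0.50119824 -0.18784419  0.20274173]
```

Call:
{"name": "jog_arm", "arguments": {
  "plan": [
    [0,0,0.011,-1,-9,40,-1],
    [0,0,0.011,-1,-9,75,-1],
    [0,0,0.011,-1,-9,90,-1],
    [0,0,0.011,-1,-9,94,-1],
    [0,0,0.011,-1,-9,97,-1],
    [0,0,0.011,-1,-9,99,-1],
    [0,0,0.011,-1,-9,99,-1]
  ]
}}

```text
time: 24.25
ee_pos: [0.4908, -0.1864, 0.1304]
eef_rot: [0.161, 0.987, 0.001, -0.001]
ft_force: [0.1, -0.1, 0.1]
width: 0.001
grip_force: 0.0
```

Call:
{"name": "jog_arm", "arguments": {
  "plan": [
    [0,0,0,4,0,1,-1],
    [0,0,0.1,0,4,2,-1],
    [0,0,0.2,-4,0,2,-1],
    [0,0,0.1,0,-4,3,-1],
    [0,0,0,4,0,3,-1],
    [0,0,-0.1,0,3,4,-1],
    [0,0,-0.2,-3,0,4,-1],
    [0,0,0,0,0,5,-1],
    [0,0,0,0,0,5,-1]
  ]
}}

```text
time: 25.15
ee_pos: [0.4899, -0.1864, 0.1249]
eef_rot: [0.164, 0.986, 0.001, -0.001]
ft_force: [-0.6, -0.8, 0.8]
width: 0.0007
grip_force: 0.1
```

```bash
python3 th.py
```

```text
top 3 (array([218, 225, 229]), array([1, 1, 1]))
[ 0.49653545 -0.16892331  0.22412969]
scene 25 (array([110, 113, 115, 117, 118, 119, 121, 124, 125, 126, 129, 216, 218,
       219, 221, 223, 224, 225, 226, 231]), array([1, 1, 1, 2, 1, 1, 1, 2, 1, 1, 1, 1, 1, 1, 1, 1, 3, 2, 1, 1]))
[ 0.5033607  -0.19624664  0.16931863]
```

Call:
{"name": "jog_arm", "arguments": {
  "plan": [
    [0,0,0,0,0,1,-1],
    [0,0,0,-2,-3,1,-1],
    [0,0,0.15,-2,-3,2,-1],
    [0,0,0.3,0,-3,2,-1],
    [0,0,0.3,2,0,3,-1],
    [0,0,0.15,0,2,3,-1],
    [0,0,0,0,0,4,-1],
    [0,0,0,0,0,4,-1]
  ]
}}

```text
time: 26.05
ee_pos: [0.4904, -0.1858, 0.1207]
eef_rot: [0.157, 0.988, 0.002, -0.001]
ft_force: [0.6, 4.0, 3.4]
width: 0.0007
grip_force: 3.2
```

```bash
python3 th.py
```

```text
top 5 (array([209, 210, 212]), array([1, 2, 2]))
[ 0.49572003 -0.1520505   0.21061817]
scene 20 (array([114, 117, 119, 121, 124, 125, 214, 215, 216, 217, 219, 220]), array([1, 1, 1, 1, 1, 1, 2, 1, 2, 4, 3, 2]))
[ 0.50901693 -0.20004234  0.18794894]
```

Call:
{"name": "jog_arm", "arguments": {
  "plan": [
    [0,0,0,0,0,2,-1],
    [0,0,0,-2,0,3,-1],
    [0,0,0,2,0,4,-1],
    [0,0,0,0,0,5,-1]
  ]
}}

```text
time: 26.55
ee_pos: [0.4912, -0.1851, 0.1167]
eef_rot: [0.16, 0.987, 0.002, -0.0]
ft_force: [-3.8, 9.7, 13.4]
width: 0.0006
grip_force: 8.3
```

Call:
{"name": "jog_arm", "arguments": {
  "plan": [
    [0,0,0,0,0,-5,-1],
    [0,0,0,0,0,-40,-1],
    [0,0,0,0,0,-80,-1],
    [0,0,0,-30,30,-100,-1],
    [0,0,0,-70,70,-100,-1],
    [0,0,0,-100,100,-100,-1],
    [0,0,0,-100,100,-100,-1]
  ]
}}

```text
time: 27.25
ee_pos: [0.62, -0.1182, 0.2132]
eef_rot: [0.158, 0.987, 0.003, -0.002]
ft_force: [-0.5, 0.4, -0.4]
width: 0.0007
grip_force: 0.0
```

```bash
python3 th.py
python3 - <<'E'
from h import *
print(pose()[0])
c=camera('scene');a=c['image'][255:325,195:295];t=camera('top')['image'][210:280,400:500]
save(np.hstack([cv2.resize(x,(400,280),interpolation=2) for x in(a,t)]),'i.png')
E
```

```text
top 78 (array([ 99, 101, 102, 105, 106, 107, 108, 109, 110, 111, 112, 113, 114,
       115, 116, 117, 119]), array([ 1,  1,  1,  3,  3,  6,  6,  3,  6,  5,  8,  6, 10,  9,  5,  2,  3]))
[ 0.49123131 -0.1838947   0.1113203 ]
scene 32 (array([ 88, 105, 109, 110, 111, 112, 113, 114, 115, 116, 117, 118, 119,
       121]), array([1, 1, 1, 1, 7, 4, 1, 3, 2, 4, 3, 2, 1, 1]))
[ 0.49141644 -0.18837298  0.1129325 ]
[ 0.61714179 -0.12264846  0.21412426]
```

View pics/i.png

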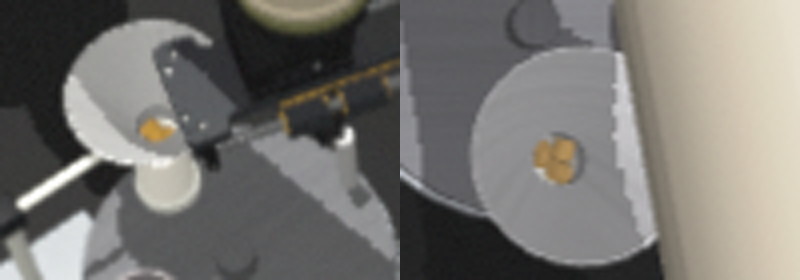

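Three slugs are now down inside the spout, with tops at about 0.115 m (right (558,158)). I'll push again with a twist, watching the force.

Run:
```python
from h import *
a=([.491,-.184,.214],down(71.6));print(delta(*a),delta([.491,-.184,.12],down(71.6)))
```

```text
[0.001, -0.004, -0.004, 100.0, -96.0, 1.0] [0.001, -0.004, -0.004, 99.0, -96.0, 95.0]
```

Call:
{"name": "jog_arm", "arguments": {
  "plan": [
    [0,0,0,35,-35,0,-1],
    [0,0,0,70,-70,0,-1],
    [0,-0.004,-0.004,100,-96,1,-1],
    [0,-0.004,-0.004,100,-96,20,-1],
    [0,-0.004,-0.004,100,-96,60,-1],
    [0,-0.004,-0.004,100,-96,90,-1],
    [0,-0.004,0.1,100,-96,96,-1],
    [0,-0.004,0.2,100,-96,99,-1],
    [0,-0.004,0.1,100,-96,100,-1],
    [0,-0.004,-0.1,100,-96,101,-1],
    [0,-0.004,-0.2,100,-96,102,-1],
    [0,-0.004,0,100,-96,102,-1]
  ]
}}

```text
time: 28.65
ee_pos: [0.4911, -0.1841, 0.1142]
eef_rot: [0.131, 0.991, 0.0, 0.002]
ft_force: [4.0, 0.9, 0.6]
width: 0.0005
grip_force: 2.1
```

Call:
{"name": "jog_arm", "arguments": {
  "plan": [
    [0,0,0,0,0,2,-1],
    [0,0,-0.1,0,0,3,-1],
    [0,0,-0.1,0,0,4,-1],
    [0,0,0,0,0,5,-1],
    [0,0,0.1,0,0,6,-1]
  ]
}}

```text
time: 29.15
ee_pos: [0.4912, -0.1838, 0.1078]
eef_rot: [0.189, 0.982, 0.0, 0.001]
ft_force: [1.9, -1.5, 2.3]
width: 0.0002
grip_force: 2.8
```

Call:
{"name": "jog_arm", "arguments": {
  "plan": [
    [0,0,0,0,0,2,-1],
    [0,0,0,0,0,3,-1],
    [0,0,-0.1,0,0,4,-1],
    [0,0,0,0,0,4,-1]
  ]
}}

```text
time: 29.55
ee_pos: [0.4912, -0.1838, 0.1034]
eef_rot: [0.183, 0.983, 0.0, 0.001]
ft_force: [3.4, -5.3, 0.4]
width: 0.0006
grip_force: 4.1
```

Reached the spout's lower end with no resistance. I withdraw fully and look.

Call:
{"name": "jog_arm", "arguments": {
  "plan": [
    [0,0,0,0,0,-20,-1],
    [0,0,0,0,0,-60,-1],
    [0,0,0,0,0,-110,-1],
    [0,0,0,0,10,-140,-1],
    [0,0,0,-30,40,-140,-1],
    [0,0,0,-70,90,-140,-1],
    [0,0,0,-110,140,-140,-1],
    [0,0,0,-140,170,-140,-1],
    [0,0,0,-140,170,-140,-1]
  ]
}}

```text
time: 30.45
ee_pos: [0.6851, -0.0722, 0.2416]
eef_rot: [0.183, 0.983, 0.002, -0.001]
ft_force: [-1.1, 0.1, -0.7]
width: 0.0006
grip_force: 0.0
```

```bash
python3 th.py; python3 chk.py j
```

```text
top 30 (array([44, 45, 47, 50, 51, 52, 53, 54, 55, 56, 57, 58, 59, 60, 61]), array([1, 1, 1, 1, 2, 1, 5, 1, 2, 3, 2, 4, 3, 2, 1]))
[ 0.49545833 -0.19311916  0.05480746]
scene 0 (array([], dtype=int64), array([], dtype=int64))

[ 0.5888  0.6077 -0.8819  1.203   0.4546  1.5272  0.9824] [ 0.683  -0.0755  0.2429] 30.65
post 37 [ 0.57666842 -0.08316262  0.09579727]
box/pot [ 0.4934 -0.1987  0.063 ] [0.026 0.01  0.016]
```

Run:
```python
from h import *
c=camera('top');W=cloud(c);im=c['image'].astype(int)
m=((im[...,0]-im[...,2]>50)&(W[...,2]>-.01)).astype(np.uint8);k,l,s,ce=cv2.connectedComponentsWithStats(m)
for i in range(1,k):
    if s[i,4]>3:print(ce[i].round(),s[i,4],np.nanmedian(W[l==i],0).round(3))
Z=W[...,2];q=np.zeros(Z.shape,bool);q[190:290,190:245]=1;q&=Z>.040;p=W[q];x=p-p.mean(0);d=np.linalg.svd(x[:,:2])[2][0];t=x[:,:2]@d
print('handle mid',p.mean(0),'slope',np.polyfit(t,p[:,2],1)[0],np.degrees(np.arctan2(d[1],d[0])))
q=np.zeros(Z.shape,bool);q[190:290,250:300]=1;q&=Z>.040;p=W[q];print('pins',p.mean(0))
for n,b in(('bottle',(.418,-.016)),('mug',(.757,.07)),('tape',(.377,-.418))):
    q=(np.hypot(W[...,0]-b[0],W[...,1]-b[1])<.06)&(Z>.012);p=W[q];print(n,((p.min(0)+p.max(0))/2).round(3) if len(p) else 'hidden')
```

```text
[382. 142.] 5 [ 0.668 -0.034  0.333]
[266. 254.] 44 [0.481 0.215 0.012]
[437. 249.] 30 [ 0.495 -0.193  0.054]
[272. 256.] 43 [0.477 0.2   0.012]
[277. 258.] 42 [0.472 0.188 0.013]
[134. 273.] 645 [0.43  0.546 0.004]
[194. 346.] 985 [0.255 0.391 0.005]
handle mid [0.56398345 0.3159827  0.04391794] slope -6.735629054430905e-05 161.84377183411885
pins [0.5471583  0.17966725 0.04392404]
bottle [ 0.418 -0.016  0.106]
mug [0.753 0.074 0.05 ]
tape hidden
```

```bash
python3 -c "
from bench import order;print(order.close_job())"
```

```text
the job is handed in; nothing more can be done
None
```

I handed the job in at about 31 s, but it returned no verdict. By camera, the funnel is clear and slugs lie in the tube (not counted one by one, none seen elsewhere), the tube is about 3 mm off the funnel axis (limit 7 mm), and the emptied scoop is upright on the mat; the slugs jammed in the funnel at first and I pushed them through with the closed fingertips; the other scoop, bottle and mug had not moved, and the tape roll was hidden in the last picture.

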